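Return the red setting block to its stall

TASK

Put the red setting block back in its own stall on the sloping rack, the one with the red label: lower it in grip outwards, leaning with the stall, and only let go once it is down on the stall's floor. Leave it sitting flat on that floor and leave everything else on the bench where it is.

Things in the scene. Friction and masses are not known exactly. Their poses are not given: they have to be found in the camera images.
- block_red: The red setting block: bare aluminium body 50 x 50 x 45 mm with a thin painted band, and on top of it a painted square grip 24 x 24 mm, 45 mm tall (90 mm in all). Origin: centre of its underside, z up through the grip, x and y square to the faces. About 0.36 kg. Starts standing upright somewhere on the bench to the right of the rack.
- block_yellow: The yellow setting block: bare aluminium body 50 x 50 x 45 mm with a thin painted band, and on top of it a painted square grip 24 x 24 mm, 45 mm tall (90 mm in all). Origin: centre of its underside, z up through the grip, x and y square to the faces. It stands upright on the bench, in use; leave it there.
- block_blue: The blue setting block: bare aluminium body 50 x 50 x 45 mm with a thin painted band, and on top of it a painted square grip 24 x 24 mm, 45 mm tall (90 mm in all). Origin: centre of its underside, z up through the grip, x and y square to the faces. Already at home in the blue stall, leaning with it.
- block_green: The green setting block: bare aluminium body 50 x 50 x 45 mm with a thin painted band, and on top of it a painted square grip 24 x 24 mm, 45 mm tall (90 mm in all). Origin: centre of its underside, z up through the grip, x and y square to the faces. Already at home in the green stall, leaning with it.
- rack: Fixed sloping rack, 370 mm long along its y: four stalls at y = -123, -41, 41, 123 mm, colours in any order. Origin on the bench under their middle, z up, low front at -x. An 18 mm steel tube along y (axis x = -12, z = 251 mm) runs right over the stored blocks' grips, leaving no room for a gripper straight above; its two arms (y = +-182 mm) rise from the back at x = 78, z = 95 mm.
- seat_red (a point): Centre of the red stall's floor, 50 mm above the bench. Open tray, red floor, lip, back and label ledge; 58 x 58 mm inside. z: square to the floor, leaning 30 degrees from vertical to the low front; x up the slope, y along the rack. Heights over floor: front lip 20, sides 26, back 36 mm, ledge 26 mm deep behind it. Empty; the red block's home.
- seat_yellow (a point): Centre of the yellow stall's floor, 50 mm above the bench. Open tray, yellow floor, lip, back and label ledge; 58 x 58 mm inside. z: square to the floor, leaning 30 degrees from vertical to the low front; x up the slope, y along the rack. Heights over floor: front lip 20, sides 26, back 36 mm, ledge 26 mm deep behind it. Empty too; not for the red block.
- seat_blue (a point): Centre of the blue stall's floor, 50 mm above the bench. Open tray, blue floor, lip, back and label ledge; 58 x 58 mm inside. z: square to the floor, leaning 30 degrees from vertical to the low front; x up the slope, y along the rack. Heights over floor: front lip 20, sides 26, back 36 mm, ledge 26 mm deep behind it. Holds the blue block.
- seat_green (a point): Centre of the green stall's floor, 50 mm above the bench. Open tray, green floor, lip, back and label ledge; 58 x 58 mm inside. z: square to the floor, leaning 30 degrees from vertical to the low front; x up the slope, y along the rack. Heights over floor: front lip 20, sides 26, back 36 mm, ledge 26 mm deep behind it. Holds the green block.
- spray_can: Standing spray can, 66 mm diameter, 190 mm tall, white with black cap. Origin: centre of its underside.
- flux_tin: Standing tin, 80 mm diameter, 90 mm tall, yellow label. Origin: centre of its underside.
- chainring: Steel bicycle chainring lying flat, 170 mm diameter, 7 mm thick. Origin: centre of its underside.
- wrench: Steel wrench, 200 mm long, lying flat along its x. Origin: under its middle.
- copper_elbow: Copper pipe elbow with brass ends, legs about 50 mm along its x and y, 26 mm thick, lying on the bench. Origin: under its corner.
Not all that is in view belongs to the job. Leave any purple look-alike of the block_red alone.

How it is judged:
On the way:
1. the red block is set down in the red stall while the fingers still hold it (base within 12 mm of the floor) (x of block_red in the frame of seat_red between -0.012 and 0.012 m and y of block_red in the frame of seat_red between -0.012 and 0.012 m and z of block_red in the frame of seat_red between -0.005 and 0.012 m and angle between the z axis of block_red and the z axis of seat_red, either way round below 0.2 rad and contact force between the fingers and block_red above 1 N), for 0.1 s.
At the end, for the whole second after the job is handed in: The red block rests, released, in the red stall: within 9 mm of the stall's centre along and across the slope, its underside within 5 mm of the floor and within 0.1 rad of lying flat on it, grip outwards (x of block_red in the frame of seat_red between -0.009 and 0.009 m and y of block_red in the frame of seat_red between -0.009 and 0.009 m and z of block_red in the frame of seat_red between -0.004 and 0.005 m and angle between the z axis of block_red and the z axis of seat_red, either way round below 0.1 rad and linear speed of block_red below 0.02 m/s and contact force between the fingers and block_red below 0.1 N); the robot touches nothing.
It fails at once if another setting block is moved more than 25 mm (distance of any of block_yellow, block_blue, block_green from where it was at the start of the episode above 0.025 m).
It fails at once if the spray can, tin, chainring, wrench or elbow is moved more than 25 mm (distance of any of spray_can, flux_tin, chainring, wrench, copper_elbow from where it was at the start of the episode above 0.025 m).
It fails at once if the yellow block, spray can or tin is tipped over (angle between any of block_yellow, spray_can, flux_tin's own z axis and vertical above 0.3 rad).
It also fails if it takes over 40 s, if anything falls off the work surface, if the arm or the gripper's body presses on something with over 40 N, if the wrist force passes 120 N, or if a joint passes its speed limit or range.

ROBOT

A 7-joint arm with a two-finger parallel gripper is mounted at the origin on the work surface. World frame = base frame: x ahead of the robot, y to its left, z up, the work surface at z = 0. Lengths are in m, angles in rad, forces in N, time in s.
With the tool pointing down it reaches from about 0.425 to 0.925 m from the base axis. Payload 6.8 kg.
Tool frame: the origin (TCP) lies midway between the tips of the shut fingers; the grasp point (between the pads) lies 19 mm behind it; z points along the fingers, y is the line along which they close (so a half turn about z gives the same grasp; the last joint's range is limited). The gripper opens to 88 mm and grips with 3 to 60 N. Pads are 20 mm wide; open, the fingers measure 115 mm over their backs; the gripper's body (75 mm by 178 mm) begins 61 mm behind the grasp point.
Start: joints at [1.14, 0.477, 0.022, 1.555, -0.011, 1.109, -0.083], TCP at [0.214, -0.64, 0.223] pointing down, gripper open.
Joint ranges: [-2.96, 2.96], [-0.34, 2.1], [-1.41, 1.46], [0.24, 2.44], [-1.37, 4.51], [0.17, 1.92], [-2.96, 2.96]. Speed limits (rad/s): [2.39, 2.39, 3.14, 3.14, 3.14, 3.14, 3.14].

INTERFACE

Orientations are given as a unit quaternion [x, y, z, w].
In Python, from workcell import r gives the robot as it stands.
- The arm moves only by the shell command python3 -m creep 'ROWS' [OPENING]. ROWS is JSON, a list of rows, each a list of 2 entries, a list of its own where there are three numbers: the shift along the tool's x, y, z as a fraction of full scale, then the turn about the tool's z as a fraction of full scale. In form: [[[x, y, z], twist], ...]. A call has 1 to 8 rows; each row shifts and turns the commanded pose from where the row before left it, along the tool's axes as they then stand; what a row does not reach is not made up. Full scale, the value 1, is 0.03 m for a shift and 360 degrees for a turn. A row lasts 1/12 s, in which the tool goes at most 41.7 mm and 7.16 degrees, less where a joint would pass 70% of its speed; a pose out of reach is approached as far as the arm can. A call with a number of a shift or a turn outside -1 to 1 is refused whole. A call with a gripper value outside its range is refused whole. OPENING is the finger opening in mm, from 0 to 87.8, set as the call begins (- or left out, the last holds). The fingers move at their own pace and stop on an object; the grip force is fixed at half the most. Time passes only in rows, so rows that do not move let the fingers close. It gives the time, the measured TCP pose, the force, the opening and the grip force at its end, in the units of the state.
- r.state(): the state, without advancing time (a new reading comes with each control period).
- r.get_image(name): name is "side" or "top" or "wrist"; returns (picture, depth): 400x640x3 uint8, blue, green, red; 400x640 float32, m along the optical axis (not along the pixel's ray), 0 where there is no reading.
- r.camera_params(name): a dict with "fx", "fy", "cx", "cy" (pixels), "eye" and "rotation" of the camera in the world. Camera axes: x right, y up, looking along -z (the intrinsics and any distortion apply to the point x, -y, -z); pixel columns grow to the right and rows downward; lengths in m; the calibration is good to about 2 mm. A picture is of the moment at which its call begins: read the wrist's pose just before it. camera_params takes no time and is no camera call; for the wrist camera it gives the pose at the moment of the call.
- r.finish_job(): hands the job in; it is judged then, once.
The state is a dict: "t": time; "joints": joint angles; "joint_velocities": joint speeds; "tau": joint torques, N m; "position": TCP position; "orientation": TCP orientation; "force": force on the tool from outside, world axes, zero at the start; "ft_torque": the same for the moment, N m; "width": finger opening in m; "grasp_force": force on a finger pad.
Only numpy, scipy, OpenCV 4.12 (cv2) and the standard library are available. Lean on these libraries where they do the work, as an engineer would, in place of code of your own. Each camera call takes 0.05 s, during which the arm holds its last target. There are 200 camera calls.

## Working session

There is one attempt and no reset: what is moved stays moved. The work goes in short steps, Python scripts to look and compute and a shell command to move; the robot and the scene stay as the last step left them, time stands still between calls to the robot, and variables do not carry over. Pictures are saved under pics/ and viewed, at most 10 in all, crops included, and the job is handed in when it is done.

```bash
ls; mkdir -p pics; python3 - <<'E'
from workcell import r
import cv2,numpy as np
print(r.state())
for n in ("side","top"):
    im,d=r.get_image(n); cv2.imwrite(f"pics/{n}0.png",im); np.savez(f"{n}0.npz",im=im,d=d)
    print(n,r.camera_params(n),(d>0).mean())
E
```

```text
pics
{'t': 0.0, 'joints': array([ 1.13986821,  0.47778849,  0.0223334 ,  1.5564537 , -0.01151806,
        1.1093026 , -0.08307453]), 'joint_velocities': array([ 5.64862394e-05,  1.85116923e-03,  5.85399444e-04,  5.72581452e-04,
        1.35208978e-03,  1.35314148e-04, -1.36588541e-03]), 'tau': array([-6.18895065e-04, -5.82846665e+01,  1.53464522e+00, -2.72610354e+01,
       -5.42636169e-02,  1.69335853e-02,  1.59699116e-04]), 'position': array([ 0.21394333, -0.63955388,  0.22168844]), 'orientation': array([ 9.86997015e-01,  1.60735998e-01, -2.03733513e-04, -8.89105820e-04]), 'force': array([-0.04300756, -0.00824181, -0.01708875]), 'ft_torque': array([-0.01497173, -0.00276735, -0.01304335]), 'grasp_force': 0.0, 'width': 0.08773441385026337}
side {'fx': 408.5204880784643, 'fy': 408.5204880784643, 'cx': 327.64115171427557, 'cy': 199.79355658719797, 'eye': array([-0.20971905,  0.74809739,  1.17571015]), 'rotation': array([-0.13517752,  0.34875964,  0.85554887, -0.35795234])} 0.9958515625
top {'fx': 366.06425720876945, 'fy': 366.06425720876945, 'cx': 327.9311280851057, 'cy': 196.9205090742902, 'eye': array([ 0.28799002, -0.0182931 ,  1.13880658]), 'rotation': array([-0.07148912,  0.07432844,  0.73886953, -0.66591021])} 0.99603125
```

View pics/top0.png

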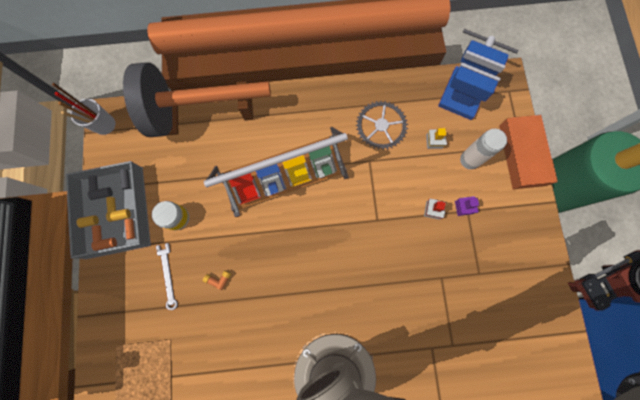

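View pics/side0.png

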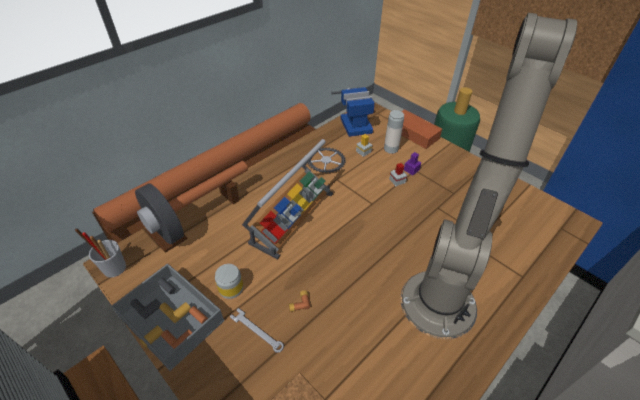

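The top view shows the red block at (436,208), the purple one at (467,206), the rack around (280,175) with the empty red stall on the left at (243,188), and the tube running from (207,183) to (347,137). The side view agrees: red block at (398,177), red stall at (268,228).

```bash
cat > h.py <<'E'
import numpy as np,cv2
from workcell import r
from scipy.spatial.transform import Rotation as R
def cloud(d,p):
    v,u=np.mgrid[:d.shape[0],:d.shape[1]]
    c=np.stack([(u-p['cx'])/p['fx']*d,-(v-p['cy'])/p['fy']*d,-d],-1)
    return c@R.from_quat(p['rotation']).as_matrix().T+p['eye']
def hsv(im): return cv2.cvtColor(im,cv2.COLOR_BGR2HSV)
def red(im):
    h=hsv(im); return ((h[...,0]<6)|(h[...,0]>174))&(h[...,1]>170)&(h[...,2]>60)
E
python3 - <<'E'
from h import *
for n in("top","side"):
    f=np.load(n+"0.npz");im,d=f['im'],f['d'];P=cloud(d,r.camera_params(n))
    X,Y,Z=P[...,0],P[...,1],P[...,2];H=hsv(im);ok=d>0
    # red blobs
    nn,l,s,c=cv2.connectedComponentsWithStats((red(im)&ok).astype(np.uint8))
    for i in range(1,nn):
        if s[i,4]>15:
            q=P[l==i]; print(n,"red",c[i].round(),s[i,4],np.median(q,0).round(4),np.percentile(q[:,2],[5,95]).round(3))
    # tube
    m=ok&(Z>.235)&(Z<.275)&(X>.35)&(X<.85)&(Y>-.25)&(Y<.4)&(H[...,1]<90)
    nn,l,s,c=cv2.connectedComponentsWithStats(m.astype(np.uint8)); i=1+s[1:,4].argmax()
    q=P[l==i]; vx,vy,x0,y0=cv2.fitLine(q[:,:2].astype(np.float32),cv2.DIST_L2,0,.01,.01).ravel()
    t=(q[:,:2]-[x0,y0])@[vx,vy]; print("tube",len(q),np.degrees(np.arctan2(vy,vx)),x0,y0,np.percentile(t,[0,1,99,100]),q[:,2].max())
    a=np.array([x0,y0]);print(a+t.min()*np.array([vx,vy]),a+t.max()*np.array([vx,vy]))
    # block tops near red/purple/yellow
    m=ok&(Z>.03)&(Z<.2)&(Y<-.15)&(Y>-.6)&(X>.3)&(X<.8)
    nn,l,s,c=cv2.connectedComponentsWithStats(m.astype(np.uint8))
    for i in range(1,nn):
        if s[i,4]>30:
            q=P[l==i];print("obj",c[i].round(),s[i,4],q.mean(0).round(3),q[:,2].max().round(3),cv2.minAreaRect(q[:,:2].astype(np.float32)))
E
```

```text
top red [ 74. 104.] 121 [0.8595 0.691  0.1328] [0.054 0.191]
top red [245. 188.] 473 [0.5705 0.2123 0.0536] [0.037 0.104]
top red [439. 206.] 80 [ 0.4475 -0.3544  0.0887] [0.068 0.092]
tube 1057 -76.27239 0.5819554 0.09130127 [-0.1853388  -0.18164887  0.18572524  0.19002532] 0.26572603061355615
[0.53797332 0.27134584] [ 0.62704957 -0.09329596]
obj [475.  91.] 916 [ 0.78  -0.508  0.118] 0.167 ((0.7758417725563049, -0.5104103088378906), (0.11133994162082672, 0.04820805788040161), 89.93002319335938)
obj [437. 136.] 297 [ 0.671 -0.392  0.057] 0.094 ((0.6755537986755371, -0.39670222997665405), (0.05074390396475792, 0.05051176995038986), 83.0384292602539)
obj [484. 147.] 997 [ 0.593 -0.489  0.144] 0.195 ((0.6010658144950867, -0.4991665780544281), (0.06272374838590622, 0.06559190154075623), 72.69860076904297)
obj [467. 205.] 314 [ 0.447 -0.448  0.057] 0.094 ((0.4497213661670685, -0.45384469628334045), (0.050123605877161026, 0.051695629954338074), 1.412039041519165)
obj [435. 208.] 300 [ 0.448 -0.35   0.058] 0.093 ((0.450939804315567, -0.3560516834259033), (0.05073700472712517, 0.05094395950
[... 301 characters left out ...]
333] 0.26523124754986005
[0.53704309 0.27454884] [ 0.62772425 -0.09452934]
obj [363. 113.] 444 [ 0.781 -0.503  0.107] 0.168 ((0.7711915969848633, -0.5033124685287476), (0.12346548587083817, 0.05747498571872711), 89.8824691772461)
obj [394. 129.] 562 [ 0.592 -0.484  0.126] 0.198 ((0.5997991561889648, -0.4966025650501251), (0.06578086316585541, 0.0665791928768158), 39.938289642333984)
obj [364. 143.] 160 [ 0.673 -0.39   0.058] 0.096 ((0.6802636384963989, -0.39706045389175415), (0.057537805289030075, 0.06115508824586868), 88.46366882324219)
obj [405. 167.] 363 [ 0.447 -0.395  0.057] 0.095 ((0.4493404030799866, -0.40282922983169556), (0.1578858345746994, 0.060029901564121246), 86.27210998535156)
```

```bash
python3 -m creep '[[[0,0,0],0.0171],[[0,0,0],0.0171],[[0,0,0],0.0171],[[0,0,0],0.0171],[[0,0,0],0.0171],[[0,0,0],0.0171]]' && python3 -m creep '[[[0.376,-0.956,0.15],0],[[0.376,-0.956,0.15],0],[[0.376,-0.956,0.15],0],[[0.376,-0.956,0.15],0],[[0.376,-0.956,0.15],0],[[0.376,-0.956,0.15],0]]' && python3 -m creep '[[[0.376,-0.956,0],0],[[0.376,-0.956,0],0],[[0.376,-0.956,0],0],[[0.376,-0.956,0],0],[[0.376,-0.956,0],0],[[0.376,-0.956,0],0],[[0,0,0],0],[[0,0,0],0]]'
python3 - <<'E'
from h import *
print(r.state()['joints'])
p=r.camera_params("wrist");im,d=r.get_image("wrist");cv2.imwrite("pics/w1.png",im)
P=cloud(d,p);m=(d>0)&(P[...,2]>.08)&(P[...,2]<.1)&red(im)
q=P[m];print(m.sum(),cv2.minAreaRect(q[:,:2].astype(np.float32)),q[:,2].max())
m=(d>0)&(P[...,2]>.03)&(P[...,2]<.1)&(np.hypot(P[...,0]-.451,P[...,1]+.356)<.045);q=P[m];print(m.sum(),cv2.minAreaRect(q[:,:2].astype(np.float32)))
s=r.state();print(R.from_quat(s['orientation']).as_matrix().round(3),s['position'])
E
```

```text
t: 0.6
position: [0.214, -0.6398, 0.2221]
orientation: [0.987, -0.163, -0.0, -0.0]
force: [0.6, -0.4, -0.4]
width: 0.0878
grasp_force: 0.0
t: 1.1
position: [0.3334, -0.4968, 0.1951]
orientation: [0.987, -0.16, -0.0, -0.0]
force: [-0.0, -1.1, -0.5]
width: 0.0881
grasp_force: 0.0
t: 1.77
position: [0.4527, -0.3544, 0.1953]
orientation: [0.987, -0.158, -0.0, -0.0]
force: [-0.6, 0.1, 0.3]
width: 0.0878
grasp_force: 0.0
[ 0.52362503  0.34127354  0.04057466  1.83055436 -0.01726602  0.97073777
 -1.31656324]
585 ((0.4519692361354828, -0.3596101701259613), (0.02257506735622883, 0.023647475987672806), 71.87324523925781) 0.09051145837888397
2008 ((0.45206218957901, -0.3600258231163025), (0.050244010984897614, 0.049578871577978134), 71.82227325439453)
[[ 0.949 -0.315 -0.001]
 [-0.315 -0.949  0.   ]
 [-0.001  0.    -1.   ]] [ 0.45135449 -0.35610795  0.19534006]
```

```bash
python3 -m creep '[[[0.05,0.1,0.785],0],[[0,0,0.785],0],[[0,0,0.785],0],[[0,0,0.785],0],[[0,0,0.785],0],[[0,0,0.785],0],[[0,0,0],0]]' && python3 -m creep '[[[0,0,0],0],[[0,0,0],0],[[0,0,0],0],[[0,0,0],0],[[0,0,0],0],[[0,0,0],0],[[0,0,0],0],[[0,0,0],0]]' 10
```

```text
t: 2.4
position: [0.4478, -0.3595, 0.0502]
orientation: [0.987, -0.161, -0.004, -0.001]
force: [-0.8, 0.3, -1.0]
width: 0.0881
grasp_force: 0.0
t: 3.07
position: [0.452, -0.3598, 0.0546]
orientation: [0.987, -0.16, 0.0, 0.0]
force: [0.1, 0.5, 0.3]
width: 0.0384
grasp_force: 0.0
```

```bash
python3 - <<'E'
from h import *
th=np.radians(13.77);ex=np.array([np.cos(th),np.sin(th),0]);ey=np.array([-ex[1],ex[0],0])
O=np.array([.5825,.0895,0])+.012*ex
c,s=np.cos(np.pi/6),np.sin(np.pi/6)
for n in("top","side"):
    f=np.load(n+"0.npz");P=cloud(f['d'],r.camera_params(n));im=f['im']
    S=O+.123*ey+[0,0,.05]
    D=P-S; x=D@(c*ex+np.array([0,0,s])); y=D@ey; z=D@(-s*ex+np.array([0,0,c]))
    near=(f['d']>0)&(abs(x)<.08)&(abs(y)<.06)&(abs(z)<.06)&red(im)
    fl=near&(abs(z)<.008)
    print(n,near.sum(),fl.sum(),"z",np.median(z[fl]),"y",np.percentile(y[near],[2,50,98]).round(4),"floor x,y",np.percentile(x[fl],[2,50,98]).round(4),np.percentile(y[fl],[2,50,98]).round(4))
    back=near&(z>.028)&(x>.02); print("ledge x",np.percentile(x[back],[2,50,98]).round(4),"z",np.median(z[back]),"y",np.percentile(y[back],[2,98]).round(4))
    lip=near&(z>.012)&(x<-.02); print("lip",lip.sum(),np.percentile(x[lip],[2,50,98]).round(4),np.percentile(z[lip],[50,98]))
print(S)
E
```

```text
top 473 285 z -0.0009281372233491086 y [-0.0297  0.0004  0.0283] floor x,y [-0.0268 -0.0028  0.0226] [-0.0236  0.0014  0.0263]
ledge x [0.0316 0.0411 0.0504] z 0.03497221642386951 y [-0.032   0.0301]
lip 33 [-0.0307 -0.0274 -0.0259] [0.01824847 0.02205694]
side 302 161 z -0.0008132410855304281 y [-0.0289 -0.0047  0.0311] floor x,y [-0.029   0.003   0.0324] [-0.0267 -0.0079  0.0118]
ledge x [0.0339 0.0457 0.0586] z 0.034468053066767854 y [-0.03    0.0325]
lip 13 [-0.0288 -0.0268 -0.0249] [0.01849368 0.02433268]
[0.56487804 0.21182116 0.05      ]
```

```bash
python3 -m creep '[[[0,0,0],0],[[0,0,0],0],[[0,0,0],0],[[0,0,0],0],[[0,0,0],0],[[0,0,0],0]]' 10 && python3 -m creep '[[[0,0,-0.4],0],[[0,0,-0.93],0],[[0,0,-0.93],-0.0149],[[0,0,-0.93],-0.0149],[[0,0,-0.93],-0.0149],[[0,0,-0.93],-0.0149],[[0,0,-0.93],-0.0149],[[0,0,-0.93],-0.0149]]' && python3 -m creep '[[[0,0,-0.9],0],[[0,0,-0.9],0],[[0,0,0],0]]'
```

```text
t: 3.57
position: [0.4519, -0.3595, 0.0543]
orientation: [0.987, -0.16, -0.0, -0.0]
force: [1.1, 1.3, 0.1]
width: 0.0233
grasp_force: 30.0
t: 4.23
position: [0.4507, -0.3597, 0.2632]
orientation: [0.993, 0.122, -0.001, -0.0]
force: [0.6, -1.3, -4.6]
width: 0.024
grasp_force: 30.0
t: 4.48
position: [0.4533, -0.3614, 0.3218]
orientation: [0.993, 0.119, 0.003, 0.003]
force: [1.3, -1.7, -3.6]
width: 0.0238
grasp_force: 30.0
```

```bash
python3 -m creep '[[[0.34,-0.946,0],0],[[0.34,-0.946,0],0],[[0.34,-0.946,0],0],[[0.34,-0.946,0],0],[[0.34,-0.946,0],0],[[0.34,-0.946,0],0],[[0.34,-0.946,0],0],[[0.34,-0.946,0],0]]' && python3 -m creep '[[[0.34,-0.946,0],0],[[0.34,-0.946,0],0],[[0.34,-0.946,0],0],[[0.34,-0.946,0],0],[[0.34,-0.946,0],0],[[0.34,-0.946,0],0],[[0.34,-0.946,0],0],[[0.34,-0.946,0],0]]' && python3 -m creep '[[[0,0,-0.99],0],[[0,0,-0.99],0],[[0,0,-0.99],0],[[0,0,-0.99],0],[[0,0,0],0]]'; python3 -c "
from workcell import r;print(r.state()['joints'])"
```

```text
t: 5.15
position: [0.4759, -0.1186, 0.3143]
orientation: [0.993, 0.119, -0.001, -0.0]
force: [0.4, 0.4, -4.6]
width: 0.0239
grasp_force: 30.0
t: 5.82
position: [0.5015, 0.1207, 0.3143]
orientation: [0.993, 0.119, -0.001, 0.0]
force: [0.2, 1.1, -4.3]
width: 0.0239
grasp_force: 30.0
t: 6.23
position: [0.5041, 0.1206, 0.4392]
orientation: [0.993, 0.119, 0.004, -0.0]
force: [1.8, 1.2, -4.2]
width: 0.024
grasp_force: 30.0
[ 0.04462955  0.10663587 -0.44060183  1.57940231  0.0471376   1.45815875
 -1.73004246]
```

```bash
python3 -m creep '[[[0,0,-0.99],0],[[0,0,-0.99],0],[[0,0,-0.99],0],[[0,0,-0.99],0],[[0,0,-0.99],0],[[0,0,-0.99],0],[[0,0,0],0]]'; python3 -c "
from workcell import r;print(r.state()['joints'])"; python3 -m creep '[[[0,0,-0.99],0],[[0,0,-0.99],0],[[0,0,-0.99],0],[[0,0,0],0]]'; python3 -c "
from workcell import r;print(r.state()['joints'])"
```

```text
t: 6.82
position: [0.5033, 0.1203, 0.616]
orientation: [0.993, 0.119, 0.003, -0.0]
force: [-0.1, -0.0, -4.0]
width: 0.024
grasp_force: 30.0
[ 0.01020932  0.13213106 -0.43634933  1.17347917  0.05870709  1.84221995
 -1.73827313]
t: 7.15
position: [0.5073, 0.121, 0.6384]
orientation: [0.993, 0.119, -0.005, 0.006]
force: [-0.3, 0.2, -4.8]
width: 0.0239
grasp_force: 30.0
[-0.30285591  0.13989919 -0.07084873  1.10649901  0.02083216  1.90904212
 -1.69833269]
```

```bash
python3 -m creep '[[[0,0,-0.99],0],[[0,0,-0.99],0],[[0,0,-0.99],0],[[0,0,-0.99],0],[[0,0,-0.99],0],[[0,0,-0.99],0]]'; cat > st.py <<'E'
from h import *
s=r.state();M=R.from_quat(s['orientation']).as_matrix()
z=M[:,2];print(s['joints'].round(3),s['position'].round(4));print("tilt",np.degrees(np.arccos(-z[2])).round(2),"az",np.degrees(np.arctan2(z[1],z[0])).round(1),"x",M[:,0].round(3),"y",M[:,1].round(3),"z",z.round(3))
E
python3 st.py
```

```text
t: 7.65
position: [0.5071, 0.1216, 0.6685]
orientation: [0.993, 0.12, 0.021, 0.006]
force: [0.0, 0.7, -4.4]
width: 0.024
grasp_force: 30.0
[-1.07   0.132  0.869  1.1   -0.09   1.913 -1.57 ] [0.5071 0.1216 0.6685]
tilt 2.51 az -9.2 x [0.97  0.239 0.04 ] y [ 0.238 -0.971  0.017] z [ 0.043 -0.007 -0.999]
```

```bash
python3 -m creep '[[[0,0,-0.99],0],[[0,0,-0.99],0],[[0,0,-0.99],0],[[0,0,-0.99],0],[[0,0,-0.99],0],[[0,0,-0.99],0]]';python3 st.py;python3 -m creep '[[[0,0,-0.99],0],[[0,0,-0.99],0],[[0,0,-0.99],0],[[0,0,-0.99],0],[[0,0,-0.99],0],[[0,0,-0.99],0]]';python3 st.py
```

```text
t: 8.15
position: [0.4866, 0.1254, 0.7358]
orientation: [0.988, 0.127, 0.091, -0.002]
force: [-0.9, -2.9, -2.7]
width: 0.0239
grasp_force: 30.0
[-1.725  0.044  1.455  1.042 -0.022  1.914 -1.598] [0.4866 0.1254 0.7358]
tilt 10.41 az 8.5 x [0.951 0.251 0.18 ] y [ 0.251 -0.968  0.019] z [ 0.179  0.027 -0.984]
t: 8.65
position: [0.4929, 0.1253, 0.7807]
orientation: [0.982, 0.128, 0.138, -0.013]
force: [0.3, -0.8, -4.8]
width: 0.0238
grasp_force: 30.0
[-1.435  0.013  1.092  0.946  0.024  1.914 -1.645] [0.4929 0.1253 0.7807]
tilt 15.91 az 12.6 x [0.929 0.248 0.274] y [ 0.255 -0.967  0.011] z [ 0.268  0.06  -0.962]
```

```bash
python3 -m creep '[[[0.27,0,-0.95],0],[[0.27,0,-0.95],0],[[0.27,0,-0.95],0],[[0.27,0,-0.95],0],[[0.3,0,-0.95],0],[[0.3,0,-0.95],0]]';python3 st.py;python3 -m creep '[[[0,0,0],0],[[0,0,0],0]]';python3 st.py
```

```text
t: 9.15
position: [0.5008, 0.1235, 0.846]
orientation: [0.971, 0.125, 0.203, -0.024]
force: [1.2, 0.9, -4.9]
width: 0.0237
grasp_force: 30.0
[-1.559  0.075  1.389  0.799 -0.104  1.915 -1.556] [0.5008 0.1235 0.846 ]
tilt 23.59 az 14.1 x [0.886 0.233 0.4  ] y [ 0.252 -0.968  0.004] z [ 0.388  0.097 -0.916]
t: 9.32
position: [0.5004, 0.1222, 0.8466]
orientation: [0.971, 0.125, 0.203, -0.025]
force: [-0.1, 0.2, -5.2]
width: 0.0239
grasp_force: 30.0
[-1.561  0.072  1.389  0.799 -0.102  1.915 -1.557] [0.5004 0.1222 0.8466]
tilt 23.63 az 14.3 x [0.886 0.232 0.401] y [ 0.252 -0.968  0.002] z [ 0.389  0.099 -0.916]
```

```bash
python3 -m creep '[[[0.4,0,-0.9],0],[[0.4,0,-0.9],0],[[0.4,0,-0.9],0],[[0.4,0,-0.9],0],[[0,0,0],0]]';python3 st.py
```

```text
t: 9.73
position: [0.4964, 0.1212, 0.895]
orientation: [0.959, 0.123, 0.252, -0.031]
force: [-0.9, -0.1, -4.8]
width: 0.0241
grasp_force: 30.0
[-1.531  0.064  1.347  0.696 -0.091  1.915 -1.57 ] [0.4964 0.1212 0.895 ]
tilt 29.44 az 14.3 x [0.842 0.221 0.491] y [ 0.252 -0.968  0.003] z [ 0.476  0.121 -0.871]
```

```bash
python3 -m creep '[[[-0.566,-0.124,0.958],0],[[-0.566,-0.124,0.958],0],[[-0.566,-0.124,0.958],0],[[-0.566,-0.124,0.958],0],[[-0.566,-0.124,0.958],0],[[-0.566,-0.124,0.958],0],[[-0.566,-0.124,0.958],0],[[-0.566,-0.124,0.958],0]]';python3 st.py;python3 -m creep '[[[-0.566,-0.124,0.958],0],[[-0.566,-0.124,0.958],0],[[-0.566,-0.124,0.958],0],[[-0.566,-0.124,0.958],0],[[-0.566,-0.124,0.958],0],[[-0.566,-0.124,0.958],0],[[0,0,0],0]]';python3 st.py
```

```text
t: 10.4
position: [0.479, 0.1401, 0.6528]
orientation: [0.965, 0.117, 0.231, -0.036]
force: [-0.5, 1.2, -4.6]
width: 0.0237
grasp_force: 30.0
[-1.267 -0.328  0.507  1.518  0.367  1.479 -2.032] [0.479  0.1401 0.6528]
tilt 27.09 az 15.8 x [0.866 0.209 0.455] y [ 0.243 -0.97  -0.016] z [ 0.438  0.124 -0.89 ]
t: 10.98
position: [0.4576, 0.1593, 0.4453]
orientation: [0.967, 0.117, 0.225, -0.032]
force: [-2.0, -1.4, -7.7]
width: 0.0239
grasp_force: 30.0
[-1.019 -0.318  0.339  1.983  0.327  1.053 -2.108] [0.4576 0.1593 0.4453]
tilt 26.24 az 14.9 x [0.871 0.213 0.442] y [ 0.241 -0.97  -0.008] z [ 0.427  0.114 -0.897]
```

```bash
python3 -m creep '[[[-0.347,-0.1,0.842],0],[[-0.347,-0.1,0.842],0],[[-0.347,-0.1,0.842],0],[[-0.347,-0.1,0.842],0],[[-0.347,-0.1,0.842],0],[[-0.347,-0.1,0.842],0],[[0,0,0],0],[[0,0,0],0]]';python3 st.py; python3 - <<'E'
from h import *
a=[]
for n in("side","top"):
    im,d=r.get_image(n);np.savez(n+"1.npz",im=im,d=d);a.append(im[80:280,150:450])
cv2.imwrite("pics/c1.png",cv2.resize(np.vstack(a),None,fx=1.5,fy=1.5))
E
```

```text
t: 11.65
position: [0.4708, 0.1847, 0.2933]
orientation: [0.965, 0.117, 0.232, -0.035]
force: [0.4, 0.5, -4.5]
width: 0.0239
grasp_force: 30.0
[-1.016 -0.158  0.379  2.223  0.368  0.649 -2.206] [0.4708 0.1847 0.2933]
tilt 27.11 az 15.4 x [0.865 0.209 0.456] y [ 0.241 -0.97  -0.013] z [ 0.439  0.121 -0.89 ]
```

View pics/c1.png

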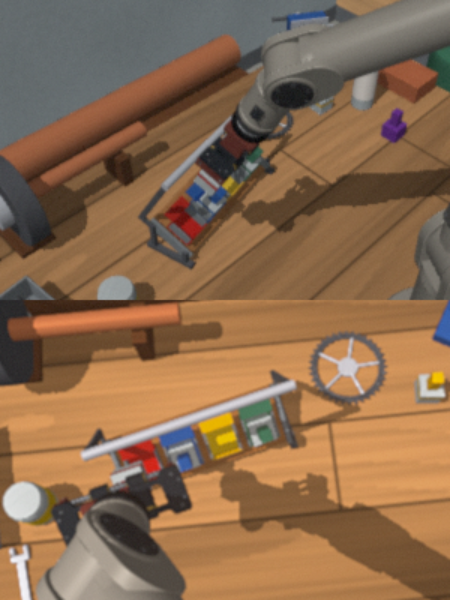

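Top crop: the gripper holds the red block just in front of the empty red stall (about (140,460) in the crop), leaning with it. Side crop shows the stall at (180,218), clear of the gripper. I now measure block and stall relative to the tool.

```bash
cat > rel.py <<'E'
from h import *
import sys
th=np.radians(13.77);ex=np.array([np.cos(th),np.sin(th),0]);ey=np.array([-ex[1],ex[0],0]);c,s=np.cos(np.pi/6),np.sin(np.pi/6)
SR=np.stack([c*ex+[0,0,s],ey,-s*ex+np.array([0,0,c])],1)
O=np.array([.5825,.0895,0])+.012*ex; S=O+.123*ey+[0,0,.05]
st=r.state();T=st['position'];M=R.from_quat(st['orientation']).as_matrix()
pc=lambda a:np.percentile(a,[2,50,98]).round(4)
for n in("wrist","side","top"):
    p=r.camera_params(n);im,d=r.get_image(n);P=cloud(d,p)
    if n=="wrist":cv2.imwrite(f"pics/{sys.argv[1]}.png",im)
    q=(P-T)@M; ok=d>0
    m=ok&(abs(q[...,0])<.04)&(abs(q[...,1])<.045)&(q[...,2]>.012)&(q[...,2]<.056)
    if m.sum()>10: print(n,"block",m.sum(),"x",pc(q[m][:,0]),"y",pc(q[m][:,1]),"z",pc(q[m][:,2]))
    D=(P-S)@SR; near=ok&red(im)&(abs(D)<[.07,.05,.06]).all(-1)&~m
    fl=near&(abs(D[...,2])<.007); bk=near&(D[...,2]>.028)&(D[...,0]>.02); lip=near&(D[...,2]>.012)&(D[...,0]<-.02)
    for k,a in(("floor",fl),("back",bk),("lip",lip)):
        if a.sum()>8: print(n,k,a.sum(),"x",pc(D[a][:,0]),"y",pc(D[a][:,1]),"z",pc(D[a][:,2]))
b=(T+.0545*M[:,2]-S)@SR; print("base in seat",b.round(4)," tool tilt vs seat",np.degrees(np.arccos(-M[:,2]@SR[:,2])).round(2),"to-go tool axes (m)",((S-.0545*M[:,2]-T)@M).round(4),"block z in seat",(-SR.T@M[:,2]).round(3))
E
python3 rel.py w2
```

```text
wrist block 1051 x [0.0198 0.0231 0.0235] y [-0.0223  0.002   0.0258] z [0.0121 0.0281 0.0508]
wrist floor 496 x [0.0031 0.0126 0.0221] y [-0.0305 -0.0019  0.0254] z [-0.0041 -0.0022 -0.0005]
wrist back 958 x [0.0314 0.045  0.0576] y [-0.0347 -0.0025  0.0286] z [0.0322 0.0338 0.0355]
side block 120 x [-0.0248 -0.0021  0.0239] y [-0.0293 -0.0261 -0.0171] z [0.013  0.0322 0.0505]
side floor 163 x [-0.0247  0.0032  0.0323] y [-0.0265 -0.0076  0.0131] z [-0.0057 -0.0012  0.005 ]
side back 122 x [0.0339 0.0457 0.0576] y [-0.0298  0.003   0.033 ] z [0.0302 0.0349 0.0413]
side lip 12 x [-0.0287 -0.0269 -0.0248] y [-0.0111  0.0097  0.0238] z [0.0166 0.0205 0.0221]
top block 88 x [-0.0234  0.0233  0.024 ] y [-0.0231  0.0079  0.0246] z [0.0123 0.0322 0.052 ]
top floor 144 x [-0.0171  0.0067  0.0228] y [-0.0238 -0.0081  0.0235] z [-0.005  -0.0014  0.0034]
top back 148 x [0.0317 0.0409 0.0507] y [-0.0322 -0.0022  0.0298] z [0.0312 0.0348 0.0391]
base in seat [ 0.0367 -0.0026  0.2065]  tool tilt vs seat 2.79 to-go tool axes (m) [-0.0271  0.0008  0.208 ] block z in seat [ 0.046 -0.016  0.999]
```

View pics/w2.png

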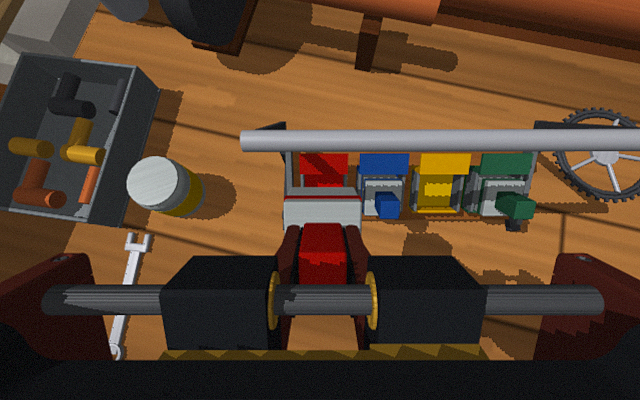

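The wrist view shows the block body at (322,210) below the red stall (325,170) and the tube across row 140. The measured offsets are within 2 mm.

```bash
python3 -m creep '[[[-0.463,0.02,0.3],0],[[-0.463,0.02,0.3],0],[[0,0,0.97],0],[[0,0,0.97],0],[[0,0,0.97],0],[[0,0,0.97],0],[[0,0,0.97],0],[[0,0,0],0]]'; python3 -m creep '[[[0,0,0],0]]'; python3 st.py; python3 rel.py w3
```

```text
t: 12.57
position: [0.5179, 0.1956, 0.13]
orientation: [0.966, 0.116, 0.228, -0.032]
force: [-0.3, -0.3, -4.4]
width: 0.0238
grasp_force: 30.0
t: 12.65
position: [0.5194, 0.1973, 0.1343]
orientation: [0.965, 0.116, 0.232, -0.035]
force: [0.1, 0.7, -4.0]
width: 0.0239
grasp_force: 30.0
[-0.823  0.228  0.305  2.305  0.328  0.17  -2.183] [0.5194 0.1973 0.1343]
tilt 27.12 az 15.4 x [0.865 0.208 0.456] y [ 0.241 -0.971 -0.014] z [ 0.439  0.121 -0.89 ]
wrist block 1102 x [0.0202 0.0233 0.0237] y [-0.0226  0.0013  0.0255] z [0.0122 0.0281 0.0532]
wrist floor 891 x [0.01   0.0167 0.0226] y [-0.0309 -0.0024  0.0254] z [-0.0034 -0.0021 -0.0006]
wrist back 3040 x [0.0314 0.0453 0.0581] y [-0.0344 -0.0032  0.0287] z [0.0325 0.0339 0.0353]
side block 84 x [-0.0218  0.0014  0.0265] y [-0.029  -0.0269 -0.0234] z [0.0153 0.0329 0.054 ]
side floor 52 x [-0.0241  0.0062  0.0331] y [-0.0185  0.0061  0.0159] z [-0.0065 -0.0013  0.0049]
side back 96 x [0.0335 0.048  0.0576] y [-0.0287  0.0089  0.0329] z [0.0296 0.0341 0.039 ]
top block 50 x [0.0142 0.026  0.0269] y [-0.0244  0.0025  0.0227] z [0.0123 0.0322 0.0515]
top floor 60 x [-0.0068  0.0185  0.023 ] y [-0.0245 -0.0066  0.0253] z [-0.0041 -0.0006  0.0027]
top back 150 x [0.0317 0.041  0.0504] y [-0.0323 -0.0018  0.0309] z [0.0313 0.0348 0.0385]
base in seat [-0.0019 -0.0025  0.0424]  tool tilt vs seat 2.99 to-go tool axes (m) [ 0.004  -0.002   0.0423] block z in seat [ 0.05  -0.013  0.999]
```

```bash
python3 -m creep '[[[0.07,-0.03,0.35],0],[[0.05,-0.02,0.25],0],[[0,0,0],0],[[0,0,0],0]]'; python3 st.py
```

```text
t: 13.13
position: [0.5278, 0.2017, 0.1238]
orientation: [0.965, 0.117, 0.233, -0.035]
force: [-0.3, -1.0, -3.8]
width: 0.0238
grasp_force: 30.0
[-0.644  0.258  0.105  2.284  0.61   0.172 -2.458] [0.5278 0.2017 0.1238]
tilt 27.25 az 15.6 x [0.864 0.209 0.458] y [ 0.242 -0.97  -0.014] z [ 0.441  0.123 -0.889]
```

```bash
sed '/^for n/,/^    for k/d;/if a.sum/d' rel.py > b.py; python3 b.py; python3 -m creep '[[[0.03,0,0.35],0],[[0.02,0,0.3],0],[[0,0,0],0],[[0,0,0],0]]'; python3 st.py; python3 b.py
```

```text
base in seat [ 0.001  -0.0002  0.0287]  tool tilt vs seat 2.89 to-go tool axes (m) [0.0004 0.0002 0.0287] block z in seat [ 0.048 -0.014  0.999]
t: 13.47
position: [0.5372, 0.2036, 0.1061]
orientation: [0.965, 0.117, 0.232, -0.035]
force: [-1.2, -0.4, -4.7]
width: 0.0238
grasp_force: 30.0
[-0.513  0.308 -0.036  2.265  0.891  0.174 -2.727] [0.5372 0.2036 0.1061]
tilt 27.11 az 15.4 x [0.865 0.209 0.456] y [ 0.241 -0.97  -0.013] z [ 0.439  0.121 -0.89 ]
base in seat [ 0.0003 -0.0007  0.0086]  tool tilt vs seat 2.99 to-go tool axes (m) [ 0.0001 -0.0006  0.0086] block z in seat [ 0.051 -0.013  0.999]
```

```bash
python3 -m creep '[[[0.01,0,0.15],0],[[0.01,0,0.1],0],[[0,0,0],0],[[0,0,0],0]]'; python3 st.py; python3 b.py
```

```text
t: 13.8
position: [0.541, 0.2048, 0.0997]
orientation: [0.965, 0.117, 0.232, -0.035]
force: [0.1, -0.1, -4.6]
width: 0.0235
grasp_force: 30.0
[-0.486  0.327 -0.064  2.259  0.98   0.173 -2.812] [0.541  0.2048 0.0997]
tilt 27.12 az 15.4 x [0.865 0.209 0.456] y [ 0.242 -0.97  -0.013] z [ 0.44   0.121 -0.89 ]
base in seat [ 0.0006 -0.0004  0.0011]  tool tilt vs seat 2.98 to-go tool axes (m) [-0.0005 -0.0004  0.0011] block z in seat [ 0.05  -0.013  0.999]
```

```bash
python3 -m creep '[[[0,0,0.07],0],[[0,0,0.04],0],[[0,0,0],0],[[0,0,0],0]]'; python3 st.py; python3 b.py
```

```text
t: 14.13
position: [0.5416, 0.2052, 0.0976]
orientation: [0.965, 0.117, 0.232, -0.035]
force: [-14.5, -4.0, 14.0]
width: 0.0241
grasp_force: 30.0
[-0.475  0.332 -0.077  2.259  1.021  0.174 -2.851] [0.5416 0.2052 0.0976]
tilt 27.16 az 15.4 x [0.865 0.21  0.456] y [ 0.242 -0.97  -0.013] z [ 0.44   0.121 -0.89 ]
base in seat [ 0.0002 -0.0002 -0.0011]  tool tilt vs seat 2.95 to-go tool axes (m) [-0.0002 -0.0002 -0.0011] block z in seat [ 0.05  -0.013  0.999]
```

```bash
python3 -m creep '[[[0,0,0],0],[[0,0,0],0],[[0,0,0],0],[[0,0,0],0],[[0,0,0],0]]' 48; python3 st.py; python3 b.py; python3 - <<'E'
from h import *
im,d=r.get_image("wrist");cv2.imwrite("pics/w4.png",im)
E
```

```text
t: 14.55
position: [0.5429, 0.2054, 0.0965]
orientation: [0.965, 0.117, 0.232, -0.035]
force: [0.0, -0.2, -0.8]
width: 0.0474
grasp_force: 0.0
[-0.473  0.336 -0.077  2.256  1.024  0.173 -2.853] [0.5429 0.2054 0.0965]
tilt 27.13 az 15.4 x [0.865 0.209 0.456] y [ 0.241 -0.97  -0.013] z [ 0.44   0.121 -0.89 ]
base in seat [ 0.0007 -0.0003 -0.0028]  tool tilt vs seat 2.98 to-go tool axes (m) [-0.0008 -0.0004 -0.0027] block z in seat [ 0.05  -0.013  0.999]
```

View pics/w4.png

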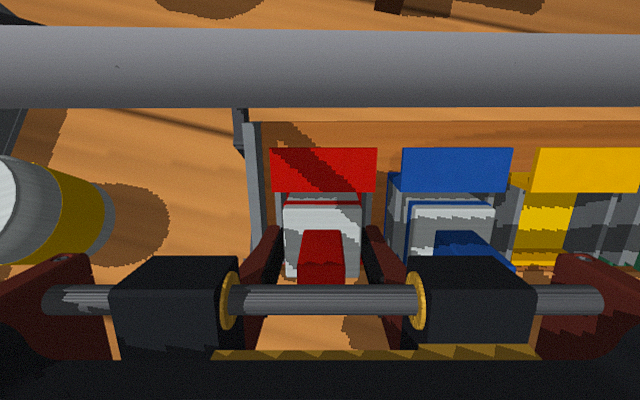

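The block sits in the stall (body at (322,235), grip at (322,258)), with the fingers clear on both sides at (262,270) and (380,270). Next I retreat straight back along the tool.

```bash
python3 -m creep '[[[0,0,-0.2],0],[[0,0,-0.4],0],[[0,0,-0.6],0],[[0,0,-0.6],0],[[0,0,-0.6],0],[[0,0,-0.6],0],[[0,0,-0.6],0],[[0,0,-0.6],0]]'; python3 -m creep '[[[-0.3,0,-0.6],0],[[-0.3,0,-0.6],0],[[-0.3,0,-0.6],0],[[-0.3,0,-0.6],0],[[0,0,0],0],[[0,0,0],0],[[0,0,0],0]]'; python3 st.py; cat > fin.py <<'E'
from h import *
th=np.radians(13.77);ex=np.array([np.cos(th),np.sin(th),0]);ey=np.array([-ex[1],ex[0],0]);c,s=np.cos(np.pi/6),np.sin(np.pi/6)
SR=np.stack([c*ex+[0,0,s],ey,-s*ex+np.array([0,0,c])],1);O=np.array([.5825,.0895,0])+.012*ex
for n in("wrist","side","top"):
    p=r.camera_params(n);im,d=r.get_image(n);P=cloud(d,p)
    if n=="wrist":cv2.imwrite("pics/w5.png",im)
    for k,y0 in(("red",.123),("blue",.041)):
        D=(P-(O+y0*ey+[0,0,.05]))@SR; m0=(d>0)&(abs(D[...,:2])<.035).all(-1)
        for a,z0,z1 in(("shoulder",.038,.05),("top",.083,.1)):
            m=m0&(D[...,2]>z0)&(D[...,2]<z1)&((abs(D[...,:2])<.028).all(-1))
            if m.sum()>10:
                q=D[m];f=np.linalg.lstsq(np.c_[q[:,:2],np.ones(len(q))],q[:,2],rcond=None)[0]
                print(n,k,a,m.sum(),np.percentile(q,[2,98],axis=0).round(4).tolist(),"slope",f[:2].round(3),"z",np.median(q[:,2]).round(4))
E
python3 fin.py
```

```text
t: 15.27
position: [0.4867, 0.1897, 0.2089]
orientation: [0.965, 0.117, 0.231, -0.035]
force: [-0.1, -1.0, -0.2]
width: 0.0476
grasp_force: 0.0
t: 15.85
position: [0.4249, 0.1738, 0.2558]
orientation: [0.965, 0.117, 0.232, -0.035]
force: [-0.4, -0.1, 0.7]
width: 0.0481
grasp_force: 0.0
[-0.168 -0.142 -0.426  2.311  0.186  0.518 -2.075] [0.4249 0.1738 0.2558]
tilt 27.1 az 15.4 x [0.865 0.209 0.455] y [ 0.241 -0.97  -0.013] z [ 0.439  0.121 -0.89 ]
wrist red shoulder 988 [[-0.0256, -0.0264, 0.0409], [0.0226, 0.0218, 0.0448]] slope [-0.005 -0.001] z 0.0428
wrist red top 438 [[-0.0133, -0.0141, 0.0857], [0.0094, 0.0085, 0.0891]] slope [-0.01   0.009] z 0.0877
wrist blue shoulder 897 [[-0.0257, -0.0268, 0.0404], [0.0225, 0.0217, 0.0466]] slope [-0.006 -0.005] z 0.0428
wrist blue top 451 [[-0.0133, -0.0139, 0.0855], [0.0092, 0.0089, 0.0894]] slope [-0.015 -0.019] z 0.0877
side red shoulder 130 [[-0.024, -0.0228, 0.0386], [0.0245, 0.027, 0.0491]] slope [ 0.009 -0.023] z 0.0432
side red top 46 [[-0.0114, -0.0116, 0.0851], [0.0104, 0.0136, 0.0936]] slope [0.028 0.124] z 0.0887
side blue shoulder 120 [[-0.024, -0.0219, 0.0388], [0.0246, 0.0275, 0.049]] slope [0.021 0.004] z 0.0435
side blue top 28 [[-0.0103, 0.0007, 0.0836], [0.0119, 0.0145, 0.0914]] slope [-0.068 -0.168] z 0.0887
top red shoulder 176 [[-0.0249, -0.0245, 0.0389], [0.0234, 0.0248, 0.0491]] slope [-0.001 -0.01 ] z 0.0438
top red top 74 [[-0.013, -0.0113, 0.0848], [0.0103, 0.0116, 0.0932]] slope [-0.037 -0.044] z 0.0887
top blue shoulder 182 [[-0.0251, -0.0242, 0.0393], [0.0232, 0.0241, 0.048]] slope [-0.001  0.004] z 0.0438
top blue top 70 [[-0.012, -0.0118, 0.0847], [0.0102, 0.0107, 0.0919]] slope [-0.063 -0.008] z 0.0886
```

View pics/w5.png

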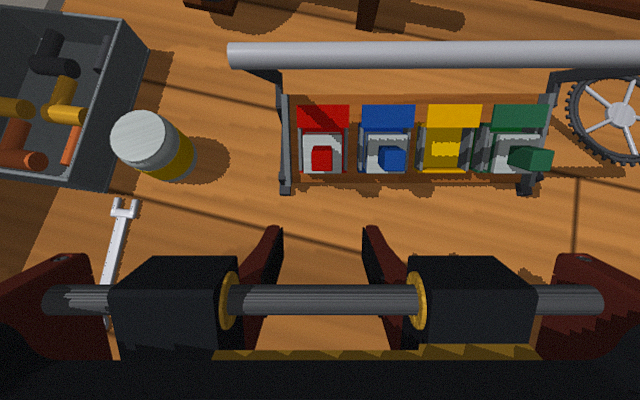

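The red block sits in the red stall at (322,155), flat and just like the blue block beside it. The gripper is clear.

```bash
python3 -c "
from workcell import r;print(r.finish_job())"
```

```text
the job is handed in; nothing more can be done
None
```

The red block is in the red stall, flat on the floor and grip outwards. I let go only after it touched down, no other object was touched as far as I could see, and the job was handed in at about 16 s (the hand-in gave no verdict).

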